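# Draw the stowed tray out by its eye with the hook tool

### The job

Pick up the wooden-handled hook tool, lower its hook into the steel eye on the front of the grey tray stowed in the low plywood rack, and draw the tray straight out until it bears against the sprung stop pad in front of the rack. Keep a light but definite pull on the stop (about 10 N, never 18 N or more) for about a second, then unhook, leave the tray out at the stop, and stand the tool on its handle on the open table clear of the tray. Do not touch the tray with the gripper, and do not disturb the paint cup, jar and small bottle standing near.

Things in the scene. Friction and masses are not known exactly. Their poses are not given: they have to be found in the camera images.
- hook_tool: Hook tool, 0.2 kg: wooden block handle 100 long (x) x 28 wide (y) x 46 high, standing on its flat underside; a 7 mm thick steel shank leaves its front end at height 38 mm, runs along +x and turns straight down at x = 120 mm, ending 5 mm above the underside plane. Origin: centre of the handle's underside, close to the centre of mass; x towards the hook, z up.
- hook_tip (a point): Lowest point of the tool's down-turned 7 mm rod, at (120, 0, 5) mm in the tool's frame; the downward leg is 33 mm from here to the shank's centre line. Axes as the tool's.
- tray: Grey laminate tray 140 deep (x) x 130 wide (y), sides 30 high, front wall 45 high, about 0.35 kg (varies), sliding on the table top (dragging takes about 0.5 to 4 N). Origin: middle of the lower front edge; x points into the rack, z up. It has 3 mm play on each side in the rack.
- eye (a point): Centre of the rigid horizontal steel ring (its hole looks straight up) fixed to the tray front: clear hole 18 mm diameter, wire 5 mm thick, centre 19 mm in front of the tray's front face and 38 mm above the table. Axes as the tray's.
- rack: Fixed low plywood rack open at the front, 160 deep, 164 wide, top surface 70 mm above the table (underside 60), a pastel box lying on it. Origin: on the table, in the middle of the mouth; x points into the rack, so the tray is drawn out along the rack's -x. The tray's origin stands 0 to 10 mm behind this point at the start.
- stop_rail: Two flat strips fixed at y = +-88, x -140 to -5 mm (same frame as rack), with a clamped cross bar (12 high, end knobs 18) bearing a sprung rubber pad 70 wide, top 12 mm above table, facing the tray. The bar's setting is unmeasured and varies: the tray front meets the pad at x between -70 and -105 mm. Pad spring 3 N/mm, travel 8 mm; the bar does not shift. Keep tool and fingers above 12 mm over it.
- ochre_cup: Bystander: lidded ochre paint cup 71 diameter x 55 high, loose. Origin: centre of its underside.
- white_jar: Bystander: white screw-top paint jar 69 diameter x 83 high, loose. Origin: centre of its underside.
- small_bottle: Bystander: small yellow bottle 29 diameter x 73 high, loose. Origin: centre of its underside.

How it is judged (in metres and radians):
On the way, in this order (a step that is already met when the one before it is completed fails the run):
1. The hook stands in the tray's eye (horizontal distance between hook_tip and eye below 0.009 m and z of hook_tip in the frame of eye between -0.034 and -0.004 m), for 0.2 s.
2. With the hook in the eye, the tray is held against the sprung stop with more than 5 N for half a second (all of step 1 and contact force between tray and stop_rail above 5 N), for 0.5 s.
At the end, for the whole second after the job is handed in: Tray left flat and at rest, its front edge more than 62 mm out of the rack's mouth; tool released, at rest on the table on the underside of its handle (within 6 mm of the table top, upright within 0.1 rad), its hook more than 50 mm from the eye (x of tray in the frame of rack below -0.062 m and angle between each of tray, hook_tool's own z axis and vertical below 0.1 rad and linear speed of each of tray, hook_tool below 0.01 m/s and height (world z) of hook_tool below 0.006 m and horizontal distance between hook_tip and eye above 0.05 m); the robot touches nothing.
It fails at once if The tray is pulled against the stop with more than 18 N (contact force between tray and stop_rail above 18 N).
It fails at once if The gripper or arm touches the tray (contact force between any of the fingers, the arm and tray above 1 N).
It fails at once if The ochre cup is disturbed (moved more than 20 mm) (distance of ochre_cup from where it was at the start of the episode above 0.02 m).
It fails at once if The white jar is disturbed (moved more than 20 mm) (distance of white_jar from where it was at the start of the episode above 0.02 m).
It fails at once if The small bottle is disturbed (moved more than 20 mm) (distance of small_bottle from where it was at the start of the episode above 0.02 m).
It also fails if it takes over 72 s, if anything falls off the work surface, if the arm or the gripper's body presses on something with over 40 N, if the wrist force passes 120 N, or if a joint passes its speed limit or range.

### The arm

A 7-joint arm with a two-finger parallel gripper is mounted at the origin on a cart in front of the work surface, level with it; the furniture and walls round the work are solid. World frame = base frame: x ahead of the robot, y to its left, z up, the work surface at z = 0. Lengths are in mm, angles in rad, forces in N, time in s.
With the tool pointing down it reaches from about 400 to 900 mm from the base axis. Payload 5.6 kg.
Tool frame: the origin (TCP) lies midway between the tips of the shut fingers; the grasp point (between the pads) lies 19 mm behind it; z points along the fingers, y is the line along which they close (so a half turn about z gives the same grasp; the last joint's range is limited). The gripper opens to 92 mm and grips with 3 to 60 N. Pads are 20 mm wide; open, the fingers measure 128 mm over their backs; the gripper's body (75 mm by 189 mm) begins 69 mm behind the grasp point.
Start: joints at [-1.239, 0.468, -0.012, 1.603, 0.006, 1.071, -0.056], TCP at [237.997, 604.869, 214.592] pointing down, gripper open.
Joint ranges: [-2.53, 2.53], [-0.31, 2.02], [-1.57, 1.55], [0.28, 2.44], [-1.29, 4.43], [0.15, 1.84], [-2.92, 2.92]. Speed limits (rad/s): [2.57, 2.57, 3.14, 3.14, 3.14, 3.14, 3.14].

### API

Orientations are given as a rotation vector (axis times angle).
In Python, from cell import robot, grip, kin, viewer gives the robot as it stands. Calls block until the motion is done:
- robot.movep(position, orientation): joint-space move of the TCP to a pose.
- robot.servo_line(position, feed=150, rotation=None): straight line of the TCP; rotation=None keeps the orientation; feed is the mean speed in mm/s.
- robot.goto_joints(angles): joint-space move.
- grip(opening, newtons=None): opening from 0.0 (shut) to 1.0 (fully open); newtons is the grip in N (None keeps the last); returns when the fingers have stopped.
- robot.hold(seconds).
- kin.ik(position, orientation): joint angles nearest the present ones, or None.
- robot.observe(): the state.
- viewer.read_camera(name): name is "side" or "top"; returns the picture (480x640x3 uint8, red, green, blue); there is no depth.
- viewer.camera_info(name): a dict with "camera_matrix" (3x3 intrinsics, pixels), "R" (3x3) and "t" (3): a world point X has camera coordinates R X + t. Camera axes: x right, y down, z forward; pixel columns grow to the right and rows downward; lengths in mm; the calibration is good to about 2 mm. A picture is of the moment at which its call begins. camera_info takes no time and is no camera call.
A pose or a line that the arm cannot do raises robot.IKError and nothing moves.
- robot.job_done(): hands the job in; it is judged then, once.
Trained networks look in the newest picture that a camera, given by its name, has taken for a name from the list of things; names that differ only in an ending like _2 or _b are one class to them, and where a whole thing is asked for, a point or a joint stands for the part that bears it (a point fixed in the world has none). Each returns a list of dicts, best first, with "confidence" (0 to 1); they miss things now and then, are a little off and sometimes report something else, mostly with a low value. They report only what shows in the picture. A call takes as long as a camera call.
- viewer.silhouettes(name, camera): "mask" (480x640 bool, what is visible of it).
- viewer.pinpoint(name, camera): "at" ([x, y, z] in mm, in the coordinates of the camera as it stood for that picture, good to about 4 mm: a listed point, or the origin of a listed thing).
The state is a dict: "t": time; "joints": joint angles; "joint_velocities": joint speeds; "joint_torque": joint torques, N m; "tcp_pos": TCP position; "tcp_rot": TCP orientation; "contact_force": force on the tool from outside, world axes, zero at the start; "wrist_torque": the same for the moment, N m; "grip_width": opening from 0.0 (shut) to 1.0 (fully open); "grip_force": force on a finger pad.
Only numpy, scipy, OpenCV 4.12 (cv2) and the standard library are available. Lean on these libraries where they do the work, as an engineer would, in place of code of your own. Each camera call takes 0.05 s, during which the arm holds its last target. There are 200 camera calls.

## Working session

There is one attempt and no reset: what is moved stays moved. The work goes in short steps, each a Python script; the robot and the scene stay as the last script left them, time stands still between calls to the robot, and variables do not carry over. Pictures are saved under pics/ and viewed, at most 10 in all, crops included, and the job is handed in when it is done.

```bash
mkdir -p pics; cat > h.py <<'E'
import numpy as np, cv2
from scipy.spatial.transform import Rotation as Rn
from cell import robot, grip, kin, viewer
def snap(cam,name=None):
    im=viewer.read_camera(cam)
    if name: cv2.imwrite(f'pics/{name}.png',im[:,:,::-1])
    return im
def pin(n,cam):
    c=viewer.camera_info(cam);R=np.array(c['R']);t=np.array(c['t'])
    return [(np.round(R.T@(np.array(d['at'])-t),1),round(d['confidence'],2)) for d in viewer.pinpoint(n,cam)[:2]]
def plane(cam,uv,z):
    c=viewer.camera_info(cam);R=np.array(c['R']);t=np.array(c['t']);K=np.array(c['camera_matrix'])
    uv=np.atleast_2d(uv).astype(float)
    d=np.c_[uv,np.ones(len(uv))]@np.linalg.inv(K).T@R; o=-R.T@t
    return o+d*((z-o[2])/d[:,2])[:,None]
def proj(cam,X):
    c=viewer.camera_info(cam);p=np.atleast_2d(X)@np.array(c['R']).T+np.array(c['t']);p=p@np.array(c['camera_matrix']).T
    return p[:,:2]/p[:,2:]
E
python3 - <<'E'
from h import *
for cam in('top','side'):
    snap(cam,cam+'0')
    for n in 'hook_tool hook_tip tray eye rack stop_rail ochre_cup white_jar small_bottle'.split(): print(cam,n,pin(n,cam))
o=robot.observe();print(o['t'],o['tcp_pos'],o['tcp_rot'])
E
```

```text
top hook_tool [(array([468.9, -14.6,   0.6]), 0.64)]
top hook_tip [(array([584. , -32.7,   2.5]), 0.87)]
top tray [(array([635.6, 284.1,  -2. ]), 0.6)]
top eye [(array([615.4, 282.4,  39.2]), 0.85)]
top rack [(array([629.9, 283.6,   0.9]), 0.73)]
top stop_rail []
top ochre_cup [(array([ 7.205e+02,  1.191e+02, -1.000e-01]), 0.81)]
top white_jar [(array([455.7, 507.4,   5.8]), 0.96), (array([636.1, 289.3,  -1.5]), 0.68)]
top small_bottle [(array([744.3,   6.3,   3.5]), 0.73)]
side hook_tool [(array([463.4,  -8.7,  -2.1]), 0.67)]
side hook_tip [(array([ 5.865e+02, -3.020e+01, -3.000e-01]), 0.61)]
side tray [(array([6.336e+02, 2.878e+02, 3.000e-01]), 0.97)]
side eye [(array([616.2, 280.7,  35.5]), 0.61)]
side rack []
side stop_rail []
side ochre_cup [(array([721.9, 124.9,   1.4]), 0.6)]
side white_jar [(array([455.8, 511.7,  -2.6]), 0.66)]
side small_bottle [(array([748.9,   9.1,   1.3]), 0.71), (array([615.8, 283.3,  36.6]), 0.57)]
1.0 [238.00314428 604.85940726 214.60394942] [5.85428149e-01 3.08652560e+00 3.71524336e-05]
```

View pics/top0.png

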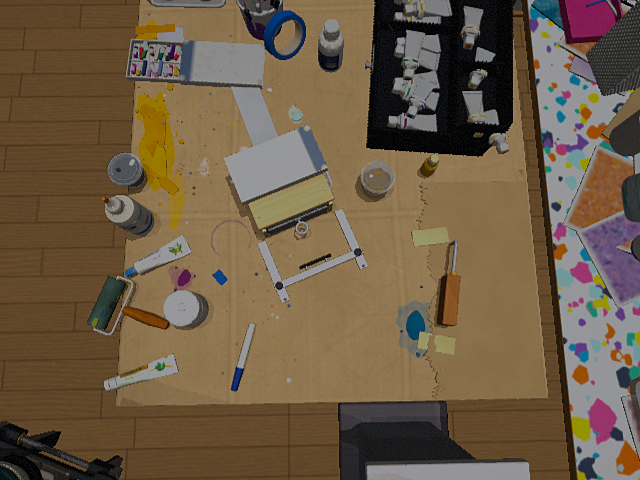

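View pics/side0.png

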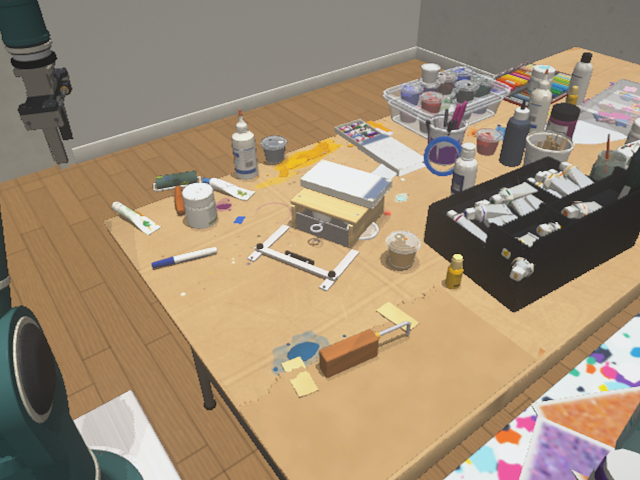

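The top view shows the tool upright with its handle at (450,300) and hook at (456,242). The eye is at (302,229), the stop bar knobs are at (279,286) and (358,252), and the rack is turned about 20°. I'll zoom in to refine these.

```bash
python3 - <<'E'
from h import *
im=cv2.imread('pics/top0.png')
a=cv2.resize(im[200:310,245:375],None,fx=4,fy=4,interpolation=cv2.INTER_CUBIC)   # 520x440
b=cv2.resize(im[230:340,420:480],None,fx=4,fy=4,interpolation=cv2.INTER_CUBIC)
cv2.imwrite('pics/crop0.png',np.hstack([a,b]))
snap('top')
m=viewer.silhouettes('hook_tool','top')[0]['mask']; 
hsv=cv2.cvtColor(im,cv2.COLOR_BGR2HSV)
print('mask rect',cv2.minAreaRect(np.argwhere(m)[:,::-1].astype(np.float32)),m.sum())
k=m&(hsv[...,1]>120)
print('handle rect',cv2.minAreaRect(np.argwhere(k)[:,::-1].astype(np.float32)),k.sum())
print(viewer.camera_info('top'))
E
```

```text
mask rect ((450.2919921875, 282.9234619140625), (21.093311309814453, 86.3616714477539), 6.170175075531006) 1238
handle rect ((449.2613830566406, 285.2120056152344), (20.472726821899414, 80.77082061767578), 5.355824947357178) 1055
{'camera_matrix': array([[467.97657437,   0.        , 320.59707454],
       [  0.        , 467.97657437, 244.76124859],
       [  0.        ,   0.        ,   1.        ]]), 'R': array([[-0.01576813, -0.99978355,  0.01357289],
       [-0.98421854,  0.01312692, -0.17646968],
       [ 0.17625331, -0.01614128, -0.98421249]]), 't': array([249.57741283, 572.55350535, 885.24692533])}
```

View pics/crop0.png

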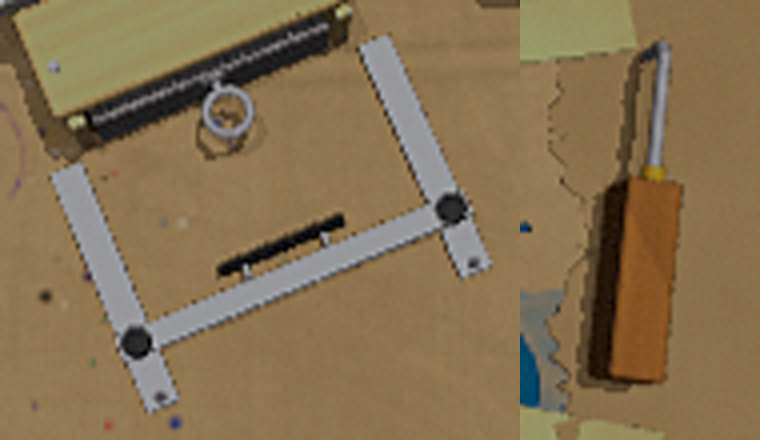

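The crop shows the ring centre at (229,111), knobs at (136,342) and (451,208), the pad between the knobs, and the handle's top-face corners. I'll turn those pixels into positions.

```bash
python3 - <<'E'
from h import *
A=lambda p:(np.array(p,float)+.5)/4-.5+[245,200]
B=lambda p:(np.array(p,float)-[520,0]+.5)/4-.5+[420,230]
np.set_printoptions(suppress=True,precision=1)
h=plane('top',B([(629,178),(681,182),(664,381),(611,379)]),46);print('handle',h,h.mean(0))
f=(h[0]+h[1])/2;b=(h[2]+h[3])/2;print('len',np.linalg.norm(f-b),'w',np.linalg.norm(h[0]-h[1]),'yaw',np.arctan2(*(f-b)[[1,0]]))
c=h.mean(0);tp=plane('top',B([(662,48)]),41.5)[0];print('bend',tp,np.linalg.norm(tp[:2]-c[:2]),'yaw',np.arctan2(*(tp-c)[[1,0]]))
e=plane('top',A([(229,111)]),40)[0];print('eye',e)
k=plane('top',A([(136,342),(451,208)]),18);d=k[0]-k[1];print('knobs',k,np.linalg.norm(d),'yaw',np.arctan2(-d[0],d[1]))
s=plane('top',A([(70,170),(161,404),(375,42),(474,268)]),3);print('strips',s,[(np.linalg.norm(q),np.arctan2(q[1],q[0])) for q in(s[0]-s[1],s[2]-s[3])])
yaw=np.arctan2(-d[0],d[1]);u=np.array([np.cos(yaw),np.sin(yaw)]);v=np.array([-u[1],u[0]])
for n,p in dict(eye=e,knobm=k.mean(0),s0=s[0],s1=s[1],s2=s[2],s3=s[3]).items(): print(n,'rel eye in rack axes',(p-e)[:2]@u,(p-e)[:2]@v)
p=plane('top',A([(216,266),(342,216)]),12)
for q in p: print('pad',q,(q-e)[:2]@u,(q-e)[:2]@v)
# side image check
for cam in('side',): print(proj('side',[e,c,tp]))
E
```

```text
handle [[514.   -9.   46. ]
 [511.7 -34.9  46. ]
 [414.4 -19.9  46. ]
 [415.7   6.   46. ]] [463.9 -14.4  46. ]
len 98.95345664019925 w 25.93095898256527 yaw -0.15259901164917208
bend [580.3 -31.3  41.5] 117.5948878426131 yaw -0.14390184847296378
eye [614.1 278.5  40. ]
knobs [[499.6 327.2  18. ]
 [566.3 165.1  18. ]] 175.33211602559817 yaw 0.39050630622426047
strips [[591.6 362.9   3. ]
 [469.  315.6   3. ]
 [658.7 201.5   3. ]
 [537.  152.6   3. ]] [(np.float64(131.48302292319204), np.float64(0.36835169135234413)), (np.float64(131.17541526063295), np.float64(0.38153835228457034))]
eye rel eye in rack axes 0.0 0.0
knobm rel eye in rack axes -87.34840781336644 1.0181787453887061
s0 rel eye in rack axes 11.352666270598752 86.61583149888831
s1 rel eye in rack axes -120.0980902661688 89.52854894692688
s2 rel eye in rack axes 11.920552389216795 -88.19481912837766
s3 rel eye in rack axes -119.24958806799218 -87.01845981440756
pad [538.7 286.6  12. ] -66.67081563890362 36.17132053406398
pad [563.9 221.2  12. ] -68.281598505996 -33.88419152275299
[[316.3 228.4]
 [348.7 345. ]
 [407.2 320.8]]
```

```bash
cat >> h.py <<'E'
def rot(psi): a=(psi+np.pi)/2; return np.pi*np.array([np.cos(a),np.sin(a),0])
PT=-0.149; PR=0.381
U=np.array([np.cos(PR),np.sin(PR),0])
def st():
    o=robot.observe(); print('t',round(o['t'],1),'tcp',np.round(o['tcp_pos'],1),'F',np.round(o['contact_force'],2),'M',np.round(o['wrist_torque'],2),'w',round(o['grip_width']*92,1),'gf',np.round(o['grip_force'],1),'j7',round(o['joints'][6],2))
E
python3 - <<'E'
from h import *
T=np.array([464,-14,0.])
robot.movep(T+[0,0,150],rot(PT)); st()
robot.servo_line(T+[0,0,14],120); st()
grip(0.0,40); st()
robot.servo_line(T+[0,0,110],120); st()
# tool origin hangs at tcp z-14; place hook tip at eye xy, tip z = 65
E0=np.array([614.5,279.5,38])
G=E0-120*U; G[2]=14+60
robot.movep(G+[0,0,40],rot(PR)); robot.servo_line(G,80); robot.hold(.3); st()
for cam in('top','side'):
    im=snap(cam,cam+'1')
    for n in('hook_tip','eye','hook_tool'): print(cam,n,pin(n,cam))
    c=proj(cam,[E0])[0]; print(c)
a=cv2.imread('pics/top1.png')[180:320,240:370];b=cv2.imread('pics/side1.png')[150:290,260:390]
cv2.imwrite('pics/crop1.png',np.hstack([cv2.resize(x,None,fx=3,fy=3,interpolation=cv2.INTER_CUBIC) for x in(a,b)]))
E
```

```text
t 3.5 tcp [464.3 -13.2 150.1] F [ 0.28  0.26 -0.28] M [ 0.07 -0.03 -0.06] w 91.8 gf 0.0 j7 1.53
t 4.7 tcp [464.5 -14.   14.5] F [-0.55  0.29 -0.55] M [ 0.03 -0.01 -0.06] w 92.3 gf 0.0 j7 1.69
t 5.7 tcp [464. -14.  14.] F [-0.2   0.05 -0.82] M [ 0.04  0.   -0.07] w 27.8 gf 40.0 j7 1.69
t 6.7 tcp [463.4 -13.9 109.4] F [ 0.07  0.9  -1.7 ] M [0.   0.04 0.02] w 27.8 gf 40.0 j7 1.58
t 8.6 tcp [503.3 235.1  74.4] F [ 0.23 -0.57 -2.12] M [ 0.06  0.03 -0.07] w 27.8 gf 40.0 j7 1.6
top hook_tip [(array([618.6, 278.5,  61.8]), 0.41)]
top eye [(array([617.6, 279.8,  44. ]), 0.81)]
top hook_tool []
[301.40095312 227.40929742]
side hook_tip [(array([718.7, 124.9,   2.7]), 0.36)]
side eye [(array([616.9, 282.7,  38.3]), 0.68)]
side hook_tool [(array([501.4, 240.6,  59.8]), 0.87)]
[316.17073374 228.81225413]
```

View pics/crop1.png

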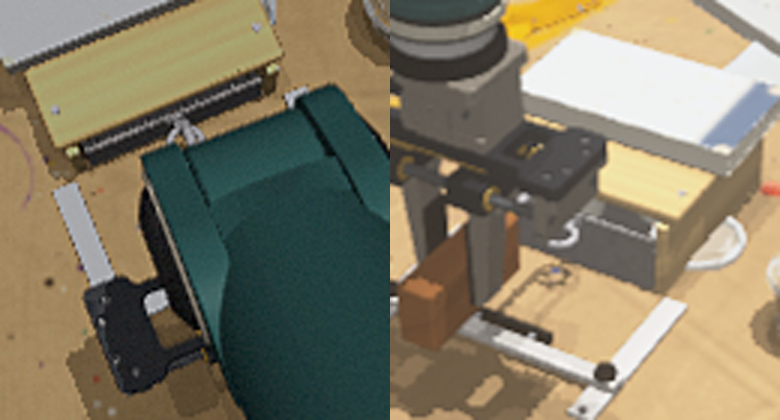

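The arm hides the hook at this yaw: top view blocked, and in the side view the gripper covers it, with only part of the ring visible at crop (565,235). I'll hold the hook over the same spot with a different yaw so the side camera sees it next to the eye.

```bash
python3 - <<'E'
from h import *
E0=np.array([614.5,279.5,38])
q=-0.4; G=E0-120*np.array([np.cos(q),np.sin(q),0]); G[2]=74+12
o=np.array(robot.observe()['tcp_pos']); robot.servo_line(o+[0,0,40],120)
robot.movep(G+[0,0,30],rot(q)); robot.servo_line(G,80); robot.hold(.4); st()
p=np.array(robot.observe()['tcp_pos']); 
tip=p+120*np.array([np.cos(q),np.sin(q),0])+[0,0,-14+5]
for cam in('top','side'):
    snap(cam,cam+'2')
    for n in('hook_tip','eye','hook_tool'): print(cam,n,pin(n,cam))
print('pred tip',tip,'px',proj('side',[tip,tip+[0,0,33],E0]))
im=[cv2.imread(f'pics/side{i}.png')[150:270,260:390] for i in(2,0)]
cv2.imwrite('pics/crop2.png',np.hstack([cv2.resize(x,None,fx=3,fy=3,interpolation=cv2.INTER_CUBIC) for x in im]))
E
```

```text
t 11.2 tcp [504.1 326.4  86.3] F [ 0.43  0.2  -2.33] M [-0.03  0.05 -0.02] w 27.9 gf 40.0 j7 0.78
top hook_tip []
top eye [(array([617.2, 280.5,  41.4]), 0.79)]
top hook_tool []
side hook_tip [(array([616.5, 279.8,  72.7]), 0.58)]
side eye [(array([613.5, 280.8,  35.4]), 0.56)]
side hook_tool [(array([503.4, 332. ,  68.7]), 0.81)]
pred tip [614.58312461 279.63774381  77.27563843] px [[315.81220849 213.79901558]
 [315.50477945 200.70878603]
 [316.17073374 228.81225413]]
```

View pics/crop2.png

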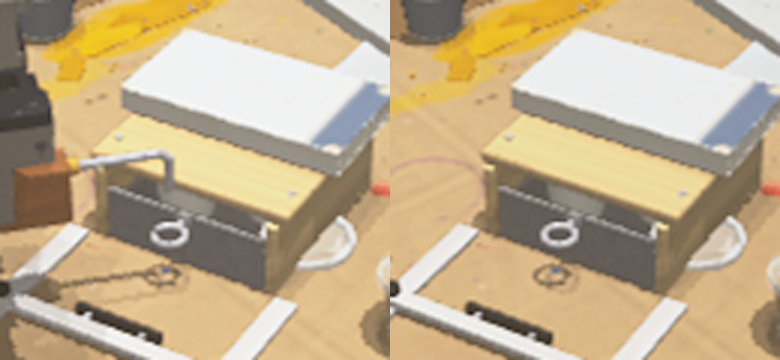

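Left crop: the hook tip is at side pixel (316.5,213.2), predicted (315.8,213.8). The ring centre is at (316.5,227.9), predicted (316.2,228.8). Hook and eye agree to about 1 mm, so I'll insert.

```bash
python3 - <<'E'
from h import *
E0=np.array([614.5,279.5,38])
G=E0-120*U
o=np.array(robot.observe()['tcp_pos']); robot.servo_line(o+[0,0,40],120)
G[2]=90; robot.movep(G+[0,0,30],rot(PR)); robot.servo_line(G,80)
G[2]=68; robot.servo_line(G,60); robot.hold(.3); st(); f0=np.array(robot.observe()['contact_force'])
ok=True
for z in np.arange(64,32.9,-4):
    G[2]=max(z,33); robot.servo_line(G,40); F=np.array(robot.observe()['contact_force'])-f0
    print(G[2],np.round(F,1))
    if np.linalg.norm(F)>5: ok=False; robot.servo_line(G+[0,0,8],40); break
G[2]=33
if ok: robot.servo_line(G,40); robot.hold(.3); st()
for cam in('side',):
    snap(cam,'side3')
    for n in('hook_tip','eye'): print(cam,n,pin(n,cam))
np.save('f0.npy',f0)
E
```

```text
t 14.2 tcp [503.3 235.   68.3] F [ 0.06  0.3  -2.21] M [0.07 0.02 0.01] w 27.8 gf 40.0 j7 1.6
64.0 [-0.5 -0.6  0.4]
60.0 [ 0.8 -0.7  0.7]
56.0 [ 0.2 -0.6  0.5]
52.0 [-0.7 -0.6  0.2]
48.0 [-0.1  0.8 -0.5]
44.0 [-0.  -0.3  0.4]
40.0 [0.8 0.5 1.2]
36.0 [-0.2 -0.5  0.4]
t 16.8 tcp [503.1 234.9  33.1] F [ 0.51 -0.26 -2.4 ] M [-0.02  0.05  0.  ] w 27.7 gf 40.0 j7 1.61
side hook_tip []
side eye [(array([617.1, 282.3,  37.1]), 0.94)]
```

```bash
python3 - <<'E'
from h import *
f0=np.load('f0.npy')
o=np.array([503.2,235.0,33.0]); o[:2]=(np.array([614.5,279.5,0])-120*U)[:2]
fs=[]
for d in (3,6,9,12,16,20,25,30):
    robot.servo_line(o-d*U,30); F=np.array(robot.observe()['contact_force'])-f0
    print(d,'pull',round(F@U,2),np.round(F,1))
    if F@U>8: break
robot.hold(.2);st()
snap('side','side4');print(pin('eye','side'),pin('tray','side'),pin('hook_tip','side'))
cv2.imwrite('pics/crop4.png',cv2.resize(cv2.imread('pics/side4.png')[150:300,230:430],None,fx=3,fy=3))
E
```

```text
3 pull 0.2 [ 0.4 -0.4 -0.6]
6 pull -0.33 [-0.3 -0.1 -0.3]
9 pull 1.72 [1.7 0.5 0.2]
12 pull 1.64 [ 1.9 -0.3  0.9]
16 pull 1.13 [ 1.3 -0.1  0.6]
20 pull 0.21 [0.1 0.2 1.6]
25 pull 0.36 [ 0.6 -0.4  0.8]
30 pull 1.19 [ 1.2  0.2 -0.4]
t 19.4 tcp [474.9 223.6  32.8] F [-0.85 -0.44 -2.07] M [ 0.09  0.01 -0.02] w 27.8 gf 40.0 j7 1.61
[(array([592.4, 271.1,  36.3]), 0.57)] [(array([609.7, 280.5,  -1. ]), 0.58)] []
```

View pics/crop4.png

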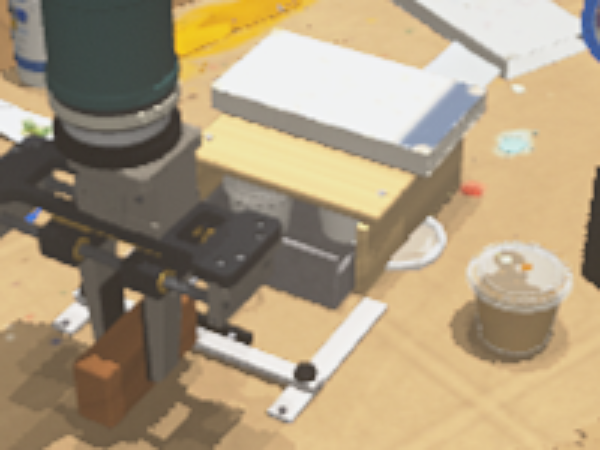

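The tray is drawn out about 25 mm: its front shows ahead of the rack at crop (315,265). I'll continue to the stop, watching the force.

```bash
python3 - <<'E'
from h import *
f0=np.load('f0.npy')
o=np.array([0,0,33.]); o[:2]=(np.array([614.5,279.5,0])-120*U)[:2]
def pull(): 
    a=[]
    for _ in range(6): robot.hold(.04); a.append((np.array(robot.observe()['contact_force'])-f0)@U)
    return np.mean(a),np.max(a)
robot.servo_line(o-55*U,40); print(55,pull()); robot.servo_line(o-78*U,40); d=78; print(d,pull())
while d<115:
    d+=1.0 ; robot.servo_line(o-d*U,20); m,x=pull(); print(round(d,1),round(m,1),round(x,1))
    while 5<m<10.3 and d<115:
        d+=.4; robot.servo_line(o-d*U,10); m,x=pull(); print(round(d,1),round(m,1),round(x,1))
    if m>=10.3: break
for _ in range(4): robot.hold(.05);print('hold',pull())
st()
E
```

```text
55 (np.float64(-0.10421813139997609), np.float64(0.767106381941534))
78 (np.float64(-0.03011016868222767), np.float64(0.3715940430822984))
79.0 0.6 1.4
80.0 1.5 1.9
81.0 1.4 2.3
82.0 1.3 1.9
83.0 1.5 1.7
84.0 1.5 2.2
85.0 1.6 2.0
86.0 1.5 2.1
87.0 1.3 1.7
88.0 1.4 2.1
89.0 1.3 1.7
90.0 1.4 1.8
91.0 1.3 2.0
92.0 2.4 3.1
93.0 4.5 5.5
94.0 5.6 6.1
94.4 6.4 6.8
94.8 6.4 7.0
95.2 7.4 8.4
95.6 7.7 8.0
96.0 8.1 8.5
96.4 8.5 9.3
96.8 9.0 10.0
97.2 9.2 10.0
97.6 9.6 10.4
98.0 10.6 12.5
hold (np.float64(10.447621068558767), np.float64(11.464135672471292))
hold (np.float64(10.573278116895711), np.float64(11.19971263143325))
hold (np.float64(10.441187163036814), np.float64(10.959619476512824))
hold (np.float64(10.059863203059441), np.float64(11.035611423304262))
t 35.8 tcp [414.8 199.5  33.5] F [ 9.18  3.93 -6.73] M [ 0.62 -1.75 -0.06] w 27.7 gf 40.0 j7 1.59
```

Held at about 10 N pull (about 9 N on the stop after 1.4 N drag) for well over a second. I'll ease off, centre the rod in the ring, and lift.

```bash
python3 - <<'E'
from h import *
f0=np.load('f0.npy')
o=np.array([0,0,33.]); o[:2]=(np.array([614.5,279.5,0])-120*U)[:2]
def f():
    return np.mean([(robot.hold(.04),np.array(robot.observe()['contact_force'])-f0)[1] for _ in range(4)],axis=0)
d=98.
while d>82:
    d-=1; robot.servo_line(o-d*U,20); F=f(); print(d,round(F@U,1),round(F[2],1))
    if F@U<.7: break
d-=4; robot.servo_line(o-d*U,20); F=f(); print(d,round(F@U,1),round(F[2],1))
if F@U<-1.2: d+=1.5; robot.servo_line(o-d*U,20)
for h in range(4,37,4):
    robot.servo_line(o-d*U+[0,0,h],30); F=f(); print('up',h,np.round(F,1))
    if np.linalg.norm(F)>4: print('STUCK'); break
st()
snap('side','side5')
for n in('eye','hook_tip','hook_tool'): print(n,pin(n,'side'))
cv2.imwrite('pics/crop5.png',cv2.resize(cv2.imread('pics/side5.png')[150:350,190:430],None,fx=3,fy=3))
E
```

```text
97.0 9.3 -3.8
96.0 7.7 -2.8
95.0 6.1 -1.0
94.0 5.3 0.7
93.0 3.6 0.9
92.0 2.0 0.6
91.0 -0.1 0.5
87.0 0.2 0.2
up 4 [ 0.1 -0.4  0.2]
up 8 [-0.2 -0.3  0.3]
up 12 [-0.4 -0.1  0.6]
up 16 [-0.3 -0.3 -0.2]
up 20 [ 0.  -0.1  0.1]
up 24 [-0.2 -0.3  0.6]
up 28 [-0.3 -0.  -0.2]
up 32 [-0.   0.1  0. ]
up 36 [-0.4 -0.8  0. ]
t 43.2 tcp [422.3 202.5  69. ] F [-0.16  0.27 -1.87] M [0.1  0.04 0.03] w 27.7 gf 40.0 j7 1.57
eye [(array([535.2, 249.1,  35.9]), 0.76)]
hook_tip []
hook_tool [(array([420.4, 205.8,  51.6]), 0.64), (array([454.6, 508.4,  -1.6]), 0.44)]
```

View pics/crop5.png

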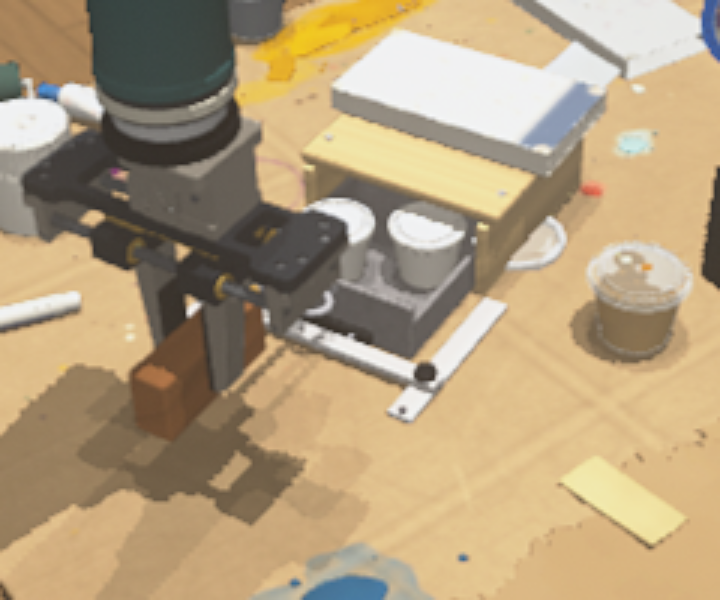

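The tray is out at the stop, with the eye at about (535,249), and the tool lifted free without force. I'll take the tool back to its open spot.

```bash
python3 - <<'E'
from h import *
f0=np.load('f0.npy')
p=np.array(robot.observe()['tcp_pos']); robot.servo_line(p+[0,0,45],120)
T=np.array([464,-14,0.])
robot.movep(T+[0,0,100],rot(PT)); robot.servo_line(T+[0,0,24],100); robot.hold(.2)
z=24
while z>11:
    z-=1; robot.servo_line(T+[0,0,z],20); robot.hold(.08); F=np.array(robot.observe()['contact_force'])-f0
    if F[2]>3: break
print('touch',z,np.round(F,1))
grip(0.6); robot.hold(.2); st()
o=robot.observe()['tcp_pos']; robot.servo_line(np.array(o)+[0,0,130],150); robot.hold(.3); st()
snap('side','side6'); 
for n in('hook_tool','hook_tip','eye','tray','ochre_cup','white_jar','small_bottle'): print(n,pin(n,'side'))
E
```

```text
touch 13 [-3.2  0.1 13.4]
t 50.4 tcp [464. -14.  13.] F [-0.07 -0.35 -0.58] M [ 0.03 -0.01  0.02] w 55.1 gf 0.0 j7 1.7
t 51.7 tcp [463.6 -14.1 142.4] F [-1.03 -0.09  0.13] M [ 0.04 -0.01  0.01] w 55.1 gf 0.0 j7 1.55
hook_tool [(array([461.8,  -7.1,  -1.4]), 0.75)]
hook_tip [(array([588.3, -31.9,  -0.7]), 0.73)]
eye [(array([536.4, 245. ,  38.8]), 0.84)]
tray [(array([553. , 254.9,  -0.8]), 0.96)]
ochre_cup [(array([721.6, 125.2,   0.8]), 0.56)]
white_jar [(array([454. , 509. ,  -4.6]), 0.73)]
small_bottle [(array([750.3,  11.4,  -1.1]), 0.57)]
```

View pics/side6.png

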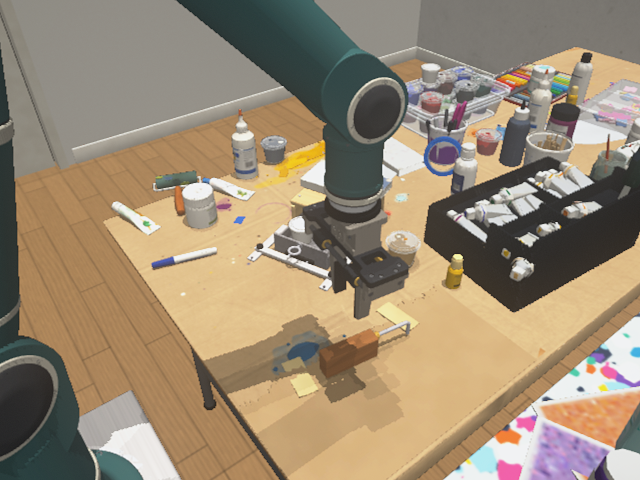

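The tool stands upright at (350,350), clear of the gripper. The tray is out at the stop with its eye at (294,251), and the bystanders haven't moved. Handing in.

```bash
python3 -c "
from h import *
print(robot.job_done())"
```

```text
the job is handed in; nothing more can be done
None
```

I drew the tray out to the stop, held it there at about 9 N for over a second, unhooked it and stood the tool upright on the open table. The cup, jar and bottle are where they were, and I handed the job in at about 52 s; no verdict was returned.

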